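Put the chuck key away in the interlocked tool chest

ROBOT

A 6-joint arm with a two-finger parallel gripper is mounted at the origin on the work surface. World frame = base frame: x ahead of the robot, y to its left, z up, the work surface at z = 0. Lengths are in mm, angles in rad, forces in N, time in s.
With the tool pointing down it reaches from about 350 to 975 mm from the base axis. Payload 7.1 kg.
Tool frame: the origin (TCP) lies at the very end of the fingers, on their centre line; the grasp point (between the pads) lies 19 mm behind it; z points along the fingers, y is the direction in which the jaws open and shut (so a half turn about z gives the same grasp; the last joint's range is limited). The gripper opens to 88 mm and grips with 3 to 60 N. Pads are 20 mm wide; open, the fingers measure 115 mm over their backs; the gripper's body (75 mm by 178 mm) begins 61 mm behind the grasp point.
Start: joints at [1.125, 0.423, 1.63, -0, 1.089, -0.019], TCP at [258.693, 568.931, 222.675] pointing down, gripper open.
Joint ranges: [-3, 3], [-0.9, 2.11], [0.09, 2.58], [-1.31, 4.45], [0.11, 2.69], [-2.54, 2.54]. Speed limits (rad/s): [2.39, 2.39, 3.01, 3.14, 3.14, 3.14].

INTERFACE

Orientations are given as a rotation vector (axis times angle).
In Python, from workcell import readout, imaging, close_job gives the robot as it stands.
- The arm moves only by the tool carry_out, never from a script. Its argument "rows" is a list of rows, each a list of 3 entries, a list of its own where there are three numbers: the shift along the tool's x, y, z in m, then the turn, a rotation vector about the tool's x, y, z in rad, then the closure, from 0 (fully open) to 1 (shut). In form: [[[dx, dy, dz], [wx, wy, wz], hand], ...]. A call has 1 to 12 rows; each row shifts and turns the commanded pose from where the row before left it, along the tool's axes as they then stand; what a row does not reach is not made up. A row lasts 1/12 s, in which the tool goes at most 41.7 mm and 7.16 degrees, less where a joint would pass 70% of its speed; a pose out of reach is approached as far as the arm can. A call with a gripper value outside its range is refused whole. The fingers move at their own pace and stop on an object; the grip force is fixed at half the most. Time passes only in rows, so rows that do not move let the fingers close. It gives the time, the measured TCP pose, the force and the opening at its end, in the units of the state.
- readout.get_obs(): the state, without advancing time (a new reading comes with each control period).
- imaging.get_image(name): name is "side" or "top" or "wrist"; returns the picture (384x512x3 uint8, red, green, blue); there is no depth.
- imaging.camera_params(name): a dict with "fx", "fy", "cx", "cy" (pixels), "rvec" (rotation vector, rad) and "tvec" (3), from world to camera coordinates, as OpenCV has them; the wrist camera has in their place "T_tool_cam" (4x4, takes a point from camera to tool coordinates, whose origin is the TCP and whose axes are the flange's). Camera axes: x right, y down, z forward; pixel columns grow to the right and rows downward; lengths in mm; the calibration is good to about 2 mm. A picture is of the moment at which its call begins: read the wrist's pose just before it. camera_params takes no time and is no camera call.
- close_job(): hands the job in, once; it reports no verdict.
The state is a dict: "t": time; "qpos": joint angles; "qvel": joint speeds; "joint_torque": joint torques, N m; "ee_pos": TCP position; "orientation": TCP orientation; "ft_force": force on the tool from outside, world axes, zero at the start; "moment": the same for the moment, N m; "width": finger opening in mm.
Only numpy, scipy, OpenCV 4.12 (cv2) and the standard library are available. Lean on these libraries where they do the work, as an engineer would, in place of code of your own. Each camera call takes 0.05 s, during which the arm holds its last target.

TASK

Put the T-shaped lathe chuck key away in the right-hand drawer of the tool chest. The chest lets only one drawer out at a time, so first push the open left drawer fully home, then pull the right drawer well out and lay the key gently, flat on its floor; leave the right drawer open, the left one shut, and the other things on the bench where they are.

Things in the scene. Friction and masses are not known exactly. Their poses are not given: they have to be found in the camera images.
- chest: Fixed white steel two-drawer tool chest, 220 (x) x 380 (y) x 128 mm high. Origin: on the bench, midway along the foot of the drawer fronts; its -x axis points out of the drawer fronts (roughly to the robot), +y to the left drawer, z up. Fronts of shut drawers lie at x = 0, its back at +220 mm. A hidden bolt locks the right drawer (about 3 mm of play) until the left one is within about 2 mm of fully shut, and the other way round.
- rail_mid (a point): Middle of a fixed round steel guard rail, 12 mm thick, 350 mm long along chest y, above the handles: chest x = -25, z = 185 mm; a sloping 10 mm strut at each end rises from the chest's top. A gripper pointing straight down at a shut handle strikes it; lean the tool about 30 degrees, fingers pointing forward (chest +x) and down, to pass in front of and below the rail.
- left_drawer (a joint): How far the left drawer (the one at the chest's +y) is out, m: 0 shut, 0.165 fully out at its stop; it slides along the chest's -x and starts partly out. Slides with about 1.5 N friction plus light damping (6 N per m/s), stays where it is left.
- left_handle (a point): Grip point of the left drawer's handle, moves with it; axes as the chest's. The handle is an upright flat steel tab, 12 mm thick (along y), 36 mm high (18 mm either way of this point), standing 55 mm out of the drawer front; this point is 42 mm out of the front, 90 mm above the bench. Shut, it is at x = -42, y = +93 mm of the chest.
- right_drawer (a joint): How far the right drawer (the one at the chest's -y) is out, m: 0 shut (start), 0.165 fully out at its stop. Same motion and friction as the left one.
- right_handle (a point): Grip point of the right drawer's handle, the same tab as the left one. Shut, it lies at x = -42, y = -93, z = 90 mm in the chest's frame. Once the drawer is some 60 mm out, the handle is clear of the rail and the tool may stand upright again.
- right_floor (a point): Point on the right drawer's inner floor, midway across, at its front wall's inner face; moves with it; axes as the chest's; 69 mm above the bench; at x = +17, y = -93 mm of the chest when shut. The tray inside runs x = 0 to +180 mm, y = -68 to +68 mm of this point; walls 5 mm thick, 40 mm above this floor, front panel 45 mm. Fully out, the rail stands over x = +123 mm.
- key: Loose dark steel chuck key lying flat on the bench, T-shaped, 95 mm long, about 0.3 kg. Origin: on its underside, below the shank's axis. x runs along the 20 mm round shank (from -45 mm to +35 mm, then a 12 mm square end to +50 mm); the cross bar, 16 mm thick and 76 mm long along y, crosses at x = -35 mm. z is up; everything lies within 20 mm of height.
- key_grip (a point): Point on the key's shank axis where it is gripped (x = -5 mm, 10 mm above its underside), close to its centre of mass. In the drawer, with the shank along the drawer and the cross bar near its front wall, it can be set down from above in front of the rail.
- key_tip (a point): End of the key's square end (x = +50 mm, 10 mm above its underside).
- key_bar (a point): Middle of the key's cross bar (x = -35 mm, 8 mm above its underside).
- spanner: Bystander: loose steel open spanner 150 mm long, lying flat; origin under its middle.
- toolholder: Bystander: loose dark steel lathe tool-holder block with a cutting bar, about 100 x 45 x 54 mm; origin under its middle.
- oil_bottle: Bystander: loose white plastic oil bottle with a black cap, 56 mm diameter, 130 mm tall, upright; origin under its middle.
Mind the look-alikes: they are no part of the job. What is shaped like the key but blue is not meant.

How it is judged (in metres and radians):
On the way, in this order (a step that is already met when the one before it is completed fails the run):
1. the left drawer is pushed fully home (within 5 mm) (value of joint left_drawer below 0.005 m), for 0.2 s.
2. the right drawer is pulled well out (over 100 mm), the left one shut (value of joint right_drawer above 0.1 m and value of joint left_drawer below 0.006 m), for 0.2 s.
At the end, for the whole second after the job is handed in: Left drawer shut (within 6 mm), right drawer out by over 90 mm, and the chuck key released and at rest inside the right drawer, flat on its floor (its square end and its cross bar both within the tray's walls, their middles less than 22 mm above the tray floor) (value of joint left_drawer below 0.006 m and value of joint right_drawer above 0.09 m and x of key_tip in the frame of right_floor between 0 and 0.18 m and y of key_tip in the frame of right_floor between -0.068 and 0.068 m and z of key_tip in the frame of right_floor between 0 and 0.022 m and x of key_bar in the frame of right_floor between 0 and 0.18 m and y of key_bar in the frame of right_floor between -0.068 and 0.068 m and z of key_bar in the frame of right_floor between 0 and 0.022 m and linear speed of key below 0.03 m/s and contact force between key and the fingers below 0.1 N); the robot touches nothing.
It fails at once if the key is dropped or thrown into the drawer (faster than 0.8 m/s within it) (x of key_tip in the frame of right_floor between 0 and 0.18 m and y of key_tip in the frame of right_floor between -0.068 and 0.068 m and z of key_tip in the frame of right_floor between -0.02 and 0.06 m and linear speed of key above 0.8 m/s).
It fails at once if the spanner is moved by more than 30 mm (distance of spanner from where it was at the start of the episode above 0.03 m).
It fails at once if the toolholder is moved by more than 30 mm (distance of toolholder from where it was at the start of the episode above 0.03 m).
It fails at once if the oil bottle is moved by more than 30 mm (distance of oil_bottle from where it was at the start of the episode above 0.03 m).
It also fails if it takes over 64 s, if anything falls off the work surface, if the arm or the gripper's body presses on something with over 40 N, if the wrist force passes 120 N, or if a joint passes its speed limit or range.

## Working session

There is one attempt and no reset: what is moved stays moved. The work goes in short steps, Python scripts to look and compute and a tool call to move; the robot and the scene stay as the last step left them, time stands still between calls to the robot, and variables do not carry over. Pictures are saved under pics/ and viewed, and the job is handed in when it is done.

Besides the shell and the picture viewer there is one more tool, called by a JSON object that holds its "op" and its "data", one argument or row to a line. carry_out: Moves the arm, as the interface text tells. Its arguments: {"type":"object","properties":{"rows":{"type":"array","items":{"type":"array"}}},"required":["rows"]}

```bash
ls; mkdir -p pics; python3 - <<'E'
from workcell import readout, imaging
import cv2
o=readout.get_obs(); print(o)
for n in ["side","top","wrist"]:
    im=imaging.get_image(n); cv2.imwrite(f"pics/{n}0.png",im[:,:,::-1]); print(n,imaging.camera_params(n))
E
```

```text
pics
{'t': 0.0, 'qpos': array([ 1.12502178e+00,  4.23816635e-01,  1.63069715e+00, -4.29715227e-05,
        1.08860566e+00, -1.89869830e-02]), 'qvel': array([ 0.00158297,  0.00036998,  0.00067577,  0.00071673, -0.00081211,
        0.00091884]), 'joint_torque': array([-1.69558873e-03, -5.44622505e+01, -2.73667449e+01,  6.42376347e-02,
        2.27884634e-02, -1.01941773e-04]), 'ee_pos': array([258.45473976, 568.43806405, 221.91400689]), 'orientation': array([-6.65222510e-01, -3.07003281e+00,  2.34734477e-03]), 'ft_force': array([-0.37810051, -0.20340512,  0.64369172]), 'moment': array([ 0.00782654, -0.04122158, -0.01052681]), 'width': 88.15428336924371}
side {'fx': 419.5829734134519, 'fy': 419.5829734134519, 'cx': 247.3689478557185, 'cy': 196.12748298140264, 'rvec': array([ 2.2788089 , -0.86160533,  0.31715291]), 'tvec': array([-322.0132734 ,  481.80384282,  985.79605895])}
top {'fx': 493.3964797664346, 'fy': 493.3964797664346, 'cx': 260.92467535346344, 'cy': 196.92571874822556, 'rvec': array([ 2.12491951, -2.17549332,  0.11534128]), 'tvec': array([ 205.6934848 ,  573.68814153, 1215.61170103])}
wrist {'fx': 267.98147857249626, 'fy': 267.98147857249626, 'cx': 259.0167517297971, 'cy': 191.5218318153139, 'T_tool_cam': array([[ 1.70123438e-04, -9.57997244e-01, -2.86777356e-01,
         7.89531414e+01],
       [ 9.99999544e-01,  4.32354897e-04, -8.51083374e-04,
         7.79267273e-01],
       [ 9.39325120e-04, -2.86777080e-01,  9.57996881e-01,
        -1.61660934e+02],
       [ 0.00000000e+00,  0.00000000e+00,  0.00000000e+00,
         1.00000000e+00]])}
```

View pics/side0.png

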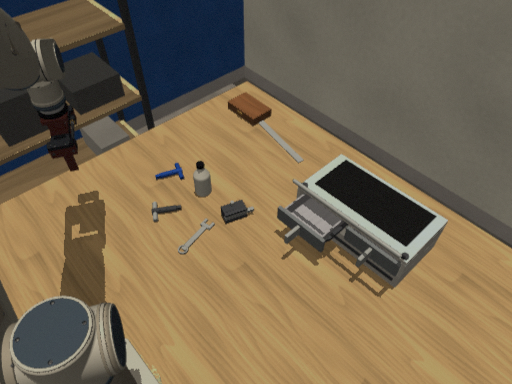

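View pics/top0.png

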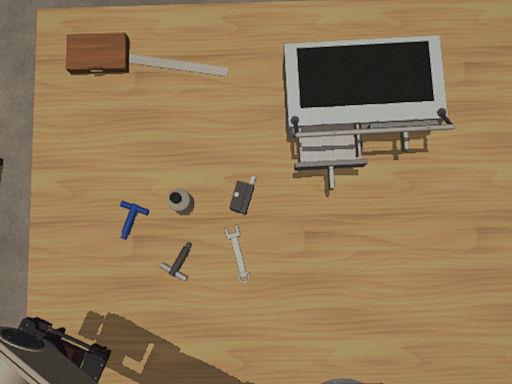

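View pics/wrist0.png

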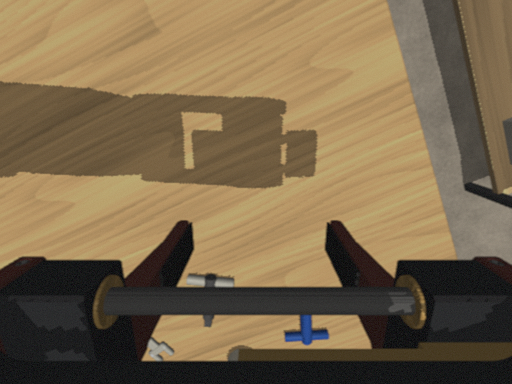

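The top view shows the key at about (177,262), with its cross bar lower-left. The chest is at upper right with the left drawer open; its handle tip is at about (331,187). The blue look-alike is at (131,217).

```bash
cat > h.py <<'E'
import numpy as np, cv2
from scipy.spatial.transform import Rotation as R
from workcell import readout, imaging
def ray(n,u,v):
    p=imaging.camera_params(n)
    if n=="wrist":
        o=readout.get_obs(); T=np.eye(4); T[:3,:3]=R.from_rotvec(o["orientation"]).as_matrix(); T[:3,3]=o["ee_pos"]
        M=T@p["T_tool_cam"]; Rw=M[:3,:3]; c=M[:3,3]
    else:
        Rm=R.from_rotvec(p["rvec"]).as_matrix(); Rw=Rm.T; c=-Rm.T@p["tvec"]
    d=Rw@np.array([(u-p["cx"])/p["fx"],(v-p["cy"])/p["fy"],1]); return c,d/np.linalg.norm(d)
def onz(n,u,v,z):
    c,d=ray(n,u,v); return c+d*(z-c[2])/d[2]
def tri(a,b):
    (c1,d1),(c2,d2)=ray(*a),ray(*b)
    A=np.array([d1,-d2]).T; s=np.linalg.lstsq(A,c2-c1,rcond=None)[0]
    p,q=c1+s[0]*d1,c2+s[1]*d2; return (p+q)/2,np.linalg.norm(p-q)
def proj(n,P):
    p=imaging.camera_params(n); return cv2.projectPoints(np.array(P,float).reshape(-1,3),p["rvec"],p["tvec"],np.array([[p["fx"],0,p["cx"]],[0,p["fy"],p["cy"]],[0,0,1]]),None)[0].reshape(-1,2)
def crop(src,x0,y0,x1,y1,k,out):
    im=cv2.imread(src)[y0:y1,x0:x1]; cv2.imwrite(out,cv2.resize(im,None,fx=k,fy=k,interpolation=cv2.INTER_CUBIC))
E
python3 - <<'E'
from h import *
crop("pics/top0.png",270,20,460,200,4,"pics/t_chest.png")
crop("pics/side0.png",265,145,455,285,4,"pics/s_chest.png")
crop("pics/top0.png",110,160,270,290,4,"pics/t_key.png")
E
```

```text
(no output)
```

View pics/t_chest.png

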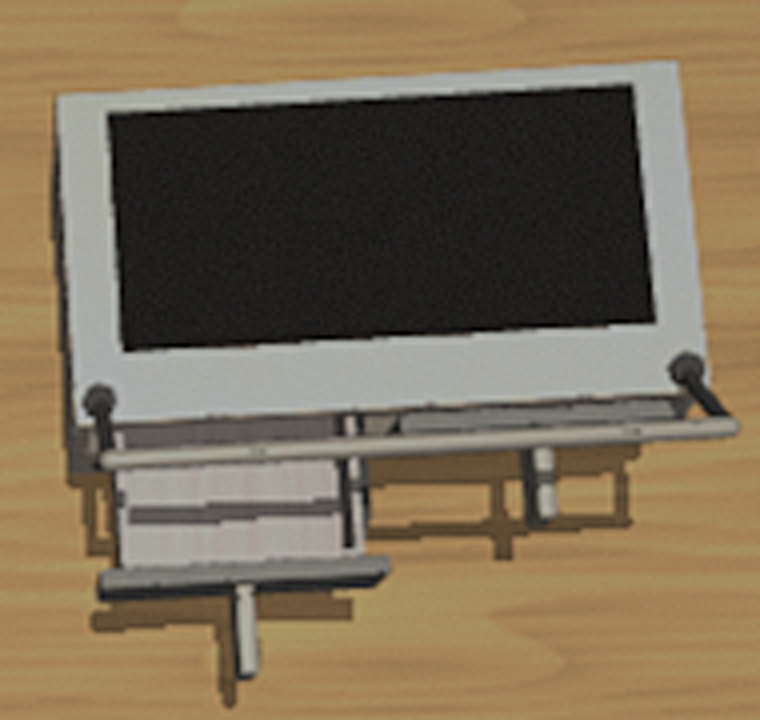

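View pics/s_chest.png

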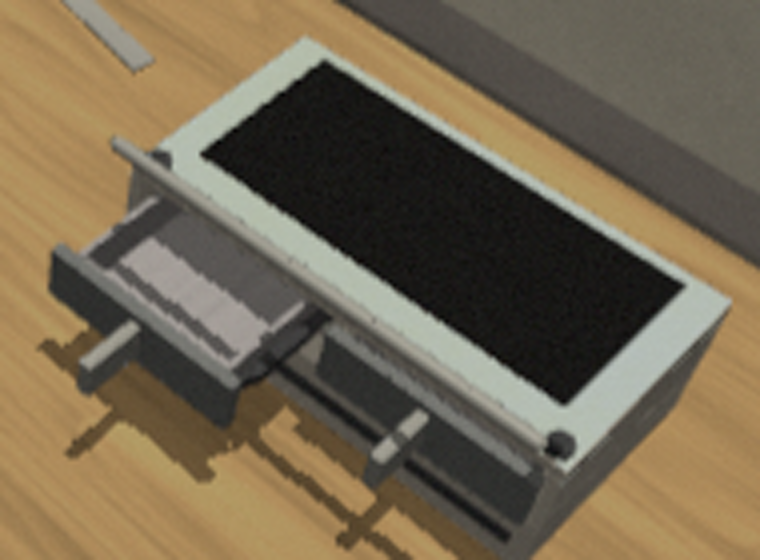

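View pics/t_key.png

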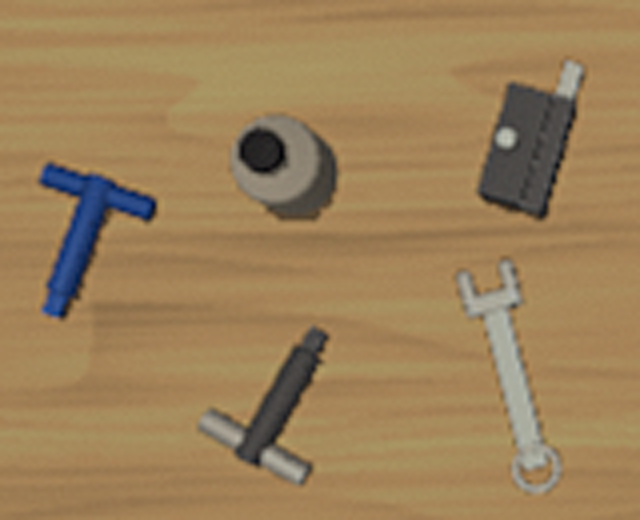

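```bash
python3 - <<'E'
from h import *
np.set_printoptions(precision=1,suppress=True)
f=lambda u,v:(270+u/4-.375,20+v/4-.375)
g=lambda u,v:(265+u/4-.375,145+v/4-.375)
k=lambda u,v:(110+u/4-.375,160+v/4-.375)
T=lambda p,z:onz("top",*p,z)
S=lambda p,z:onz("side",*p,z)
c={n:T(f(*p),128) for n,p in dict(BL=(57,95),BR=(679,61),FL=(78,424),FR=(710,392)).items()}
for n in c: print(n,c[n])
s={n:S(g(*p),128) for n,p in dict(BL=(306,37),BR=(731,300),FR=(567,475),FL=(160,152)).items()}
for n in s: print("side",n,s[n])
for q in (c,s): print([np.linalg.norm(q[a]-q[b]) for a,b in ("BL BR","FL FR","BL FL","BR FR") for a,b in [(a,b)]] if 0 else [np.linalg.norm(q[a]-q[b]) for a,b in (("BL","BR"),("FL","FR"),("BL","FL"),("BR","FR"))])
print("rail ends top",T(f(103,461),185),T(f(738,427),185),"side",S(g(114,143),191),S(g(548,450),185))
print("LH outer top end", T(f(249,672),108), "R", T(f(543,515),108))
print("side LH",S(g(85,362),108)," R",S(g(380,455),108))
print("key tip",T(k(317,335),10),"bar ends",T(k(203,419),8),T(k(306,475),8),"shank back",T(k(250,456),10))
im=cv2.imread("pics/side0.png"); crop("pics/side0.png",130,140,270,270,5,"pics/s_key.png")
E
```

```text
BL [944.  126.2 128. ]
BR [ 954.2 -252.9  128. ]
FL [737.4 119.5 128. ]
FR [ 746.7 -257.5  128. ]
side BL [940.1 121.3 128. ]
side BR [ 952.1 -253.9  128. ]
side FR [ 744.6 -262.2  128. ]
side FL [758.3 110.9 128. ]
[np.float64(379.2373522511876), np.float64(377.04314208236497), np.float64(206.71146435376576), np.float64(207.5433587538319)]
[np.float64(375.4751690220634), np.float64(373.35350095889066), np.float64(182.06594142859072), np.float64(207.6427724649108)]
rail ends top [700.  108.6 185. ] [ 710.  -250.4  185. ] side [692.3 101.  191. ] [ 708.6 -255.2  185. ]
LH outer top end [587.8  20.8 108. ] R [ 678.9 -159.8  108. ]
side LH [587.6  17.7 108. ]  R [ 680.2 -167.   108. ]
key tip [466.  380.5  10. ] bar ends [414.1 454.3   8. ] [377.2 388.2   8. ] shank back [390.  423.7  10. ]
```

View pics/s_key.png

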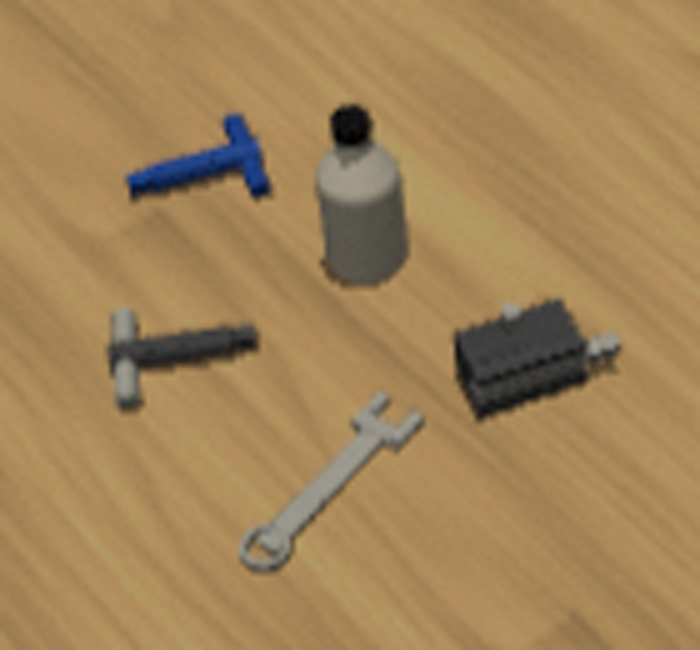

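```bash
cat >> h.py <<'E'
YAW=0.027; ORG=np.array([730.,-70.5,0])
CR=R.from_euler("z",YAW).as_matrix()
def chest(p): return ORG+CR@np.array(p,float)
def tochest(w): return CR.T@(np.array(w,float)-ORG)
def down(yawx):  # tool pointing down, tool x at heading yawx
    x=np.array([np.cos(yawx),np.sin(yawx),0]); z=np.array([0,0,-1.]); return np.array([x,np.cross(z,x),z]).T
def lean(a): # chest lean
    return down(np.pi+YAW)@R.from_rotvec([0,-a,0]).as_matrix()
def delta(pos,Rt):
    o=readout.get_obs(); Rc=R.from_rotvec(o["orientation"]).as_matrix(); p=o["ee_pos"]
    print("t",round(o["t"],2),"at",p.round(1),"chest",tochest(p).round(1),"F",o["ft_force"].round(1),"w",round(o["width"],1))
    print(" turn(tool,now)",R.from_matrix(Rc.T@Rt).as_rotvec().round(4)," shift mm in target axes",(Rt.T@(np.array(pos)-p)).round(1)," in current axes",(Rc.T@(np.array(pos)-p)).round(1))
E
python3 - <<'E'
from h import *
print("left handle est", tochest([587.7,19.2,0])); print(chest([-170,93,0]))
delta(chest([-190,93,222]),down(np.pi+YAW))
E
```

```text
left handle est [-139.82652905   93.50893954    0.        ]
[557.55126631  17.87666122   0.        ]
t 0.15 at [258.5 568.5 222.1] chest [-454.1  651.5  222.1] F [ 0.1 -0.6  0.6] w 87.9
 turn(tool,now) [-1.200e-03 -3.000e-04 -4.538e-01]  shift mm in target axes [-2.641e+02 -5.585e+02  1.000e-01]  in current axes [-482.2 -386.3    0.5]
```

{"op": "carry_out", "data": {
  "rows": [
    [[0,0,0],[0,0,-0.1135],1],
    [[0,0,0],[0,0,-0.1135],1],
    [[0,0,0],[0,0,-0.1135],1],
    [[0,0,0],[0,0,-0.1135],1],
    [[-0.0165,-0.035,0],[0,0,0],1],
    [[-0.0165,-0.035,0],[0,0,0],1],
    [[-0.0165,-0.035,0],[0,0,0],1],
    [[-0.0165,-0.035,0],[0,0,0],1],
    [[-0.0165,-0.035,0],[0,0,0],1],
    [[-0.0165,-0.035,0],[0,0,0],1],
    [[-0.0165,-0.035,0],[0,0,0],1],
    [[-0.0165,-0.035,0],[0,0,0],1]
  ]
}}

```text
t: 1.15
ee_pos: [398.6, 290.8, 222.6]
orientation: [0.043, -3.141, 0.0]
ft_force: [0.8, -0.3, 0.3]
width: 11.0
```

{"op": "carry_out", "data": {
  "rows": [
    [[-0.0165,-0.035,0],[0,0,0],1],
    [[-0.0165,-0.035,0],[0,0,0],1],
    [[-0.0165,-0.035,0],[0,0,0],1],
    [[-0.0165,-0.035,0],[0,0,0],1],
    [[-0.0165,-0.035,0],[0,0,0],1],
    [[-0.0165,-0.035,0],[0,0,0],1],
    [[-0.0165,-0.035,0],[0,0,0],1],
    [[-0.0165,-0.035,0],[0,0,0],1],
    [[0,0,0],[0,0,0],1],
    [[0,0,0],[0,0,0],1]
  ]
}}

```text
t: 1.98
ee_pos: [538.2, 14.6, 222.3]
orientation: [0.037, -3.141, -0.0]
ft_force: [-0.2, 0.9, 0.8]
width: 0.3
```

```bash
python3 - <<'E'
from h import *
print(readout.get_obs()["qpos"].round(2))
delta(chest([-190,93,88]),lean(.5236))
im=imaging.get_image("wrist"); cv2.imwrite("pics/w1.png",im[:,:,::-1])
E
```

```text
[ 0.    0.3   1.82  0.    1.02 -1.59]
t 1.98 at [538.2  14.6 222.3] chest [-189.5   90.3  222.3] F [-0.2  0.9  0.8] w 0.3
 turn(tool,now) [-0.0008 -0.5241 -0.0034]  shift mm in target axes [ 67.6   2.7 116.1]  in current axes [  0.5   2.7 134.3]
```

View pics/w1.png

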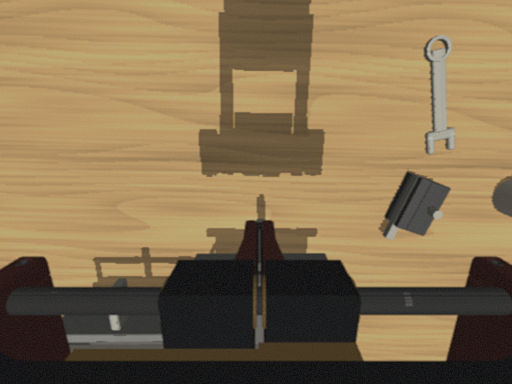

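The wrist view shows the closed fingers in the middle and open bench below, with part of the right handle at (117,315). Next I lean the tool and descend in front of the left handle.

{"op": "carry_out", "data": {
  "rows": [
    [[0,0,0],[0,-0.105,0],1],
    [[0,0,0],[0,-0.105,0],1],
    [[0,0,0],[0,-0.105,0],1],
    [[0,0,0],[0,-0.105,0],1],
    [[0,0,0],[0,-0.104,0],1],
    [[0.0113,0.0005,0.0193],[0,0,0],1],
    [[0.0113,0.0005,0.0193],[0,0,0],1],
    [[0.0113,0.0005,0.0193],[0,0,0],1],
    [[0.0113,0.0005,0.0193],[0,0,0],1],
    [[0.0113,0.0005,0.0193],[0,0,0],1],
    [[0.0113,0.0005,0.0193],[0,0,0],1],
    [[0,0,0],[0,0,0],1]
  ]
}}

```text
t: 3.03
ee_pos: [544.5, 19.1, 114.7]
orientation: [-0.041, 2.667, 0.019]
ft_force: [-1.5, -1.3, -0.1]
width: 0.5
```

```bash
python3 - <<'E'
from h import *
print(readout.get_obs()["qpos"].round(2))
delta(chest([-55,93,88]),lean(.5236))
for n in ("top","side"):
  im=imaging.get_image(n); cv2.imwrite(f"pics/{n}1.png",im[:,:,::-1])
a=cv2.imread("pics/top1.png")[100:280,270:450]; b=cv2.imread("pics/side1.png")[150:330,230:410]
cv2.imwrite("pics/m1.png",cv2.resize(np.hstack([a,b]),None,fx=2.2,fy=2.2))
E
```

```text
[ 0.    0.37  2.19  0.18  0.11 -1.78]
t 3.03 at [544.5  19.1 114.7] chest [-183.    94.6  114.7] F [-1.5 -1.3 -0.1] w 0.5
 turn(tool,now) [ 0.0085 -0.0492  0.0016]  shift mm in target axes [-97.5  -1.6  87.2]  in current axes [-101.7   -2.5   82.2]
```

View pics/m1.png

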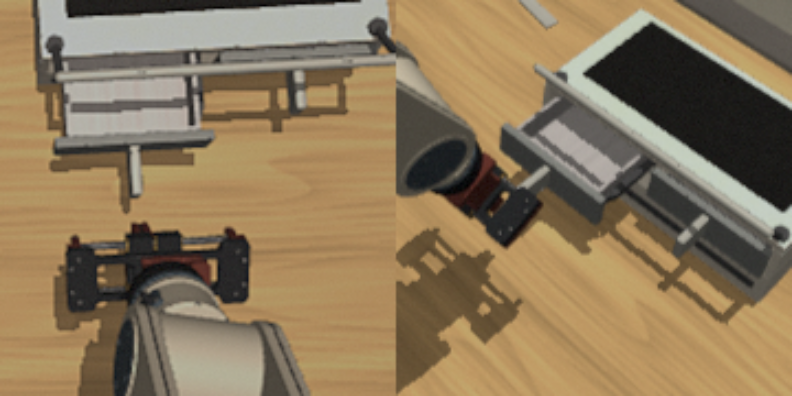

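Joint 5 has reached its limit of 0.11 because a 30° lean isn't reachable this close in. About 15° still clears the rail for the push, so I'll ease the lean back.

{"op": "carry_out", "data": {
  "rows": [
    [[0,0,0],[0,0.1,0],1],
    [[0,0,0],[0,0.1,0],1],
    [[0,0,0],[0,0,0],1]
  ]
}}

```text
t: 3.38
ee_pos: [549.0, 18.0, 119.3]
orientation: [-0.044, 2.86, 0.014]
ft_force: [1.7, 0.1, 0.6]
width: 0.6
```

```bash
python3 - <<'E'
from h import *
print(readout.get_obs()["qpos"].round(2))
delta(chest([-165,93,88]),lean(.26))
E
```

```text
[ 0.    0.38  2.06  0.03  0.43 -1.62]
t 3.38 at [549.   18.  119.3] chest [-178.6   93.4  119.3] F [1.7 0.1 0.6] w 0.6
 turn(tool,now) [0.0062 0.0209 0.0027]  shift mm in target axes [-5.1 -0.4 33.8]  in current axes [-4.4 -0.6 33.9]
```

{"op": "carry_out", "data": {
  "rows": [
    [[0,0,0.008],[0.006,0.02,0.003],1],
    [[-0.001,0,0.009],[0,0,0],1],
    [[-0.002,0,0.009],[0,0,0],1],
    [[-0.002,0,0.008],[0,0,0],1],
    [[0,0,0],[0,0,0],1]
  ]
}}

```text
t: 3.8
ee_pos: [557.9, 18.0, 82.5]
orientation: [-0.037, 2.886, 0.006]
ft_force: [0.0, -0.6, -0.3]
width: 0.5
```

```bash
python3 - <<'E'
from h import *
print(readout.get_obs()["qpos"].round(2))
delta(chest([-100,93,88]),lean(.26))
E
```

```text
[ 0.01  0.46  2.04  0.01  0.39 -1.6 ]
t 3.8 at [557.9  18.   82.5] chest [-169.7   93.1   82.5] F [ 0.  -0.6 -0.3] w 0.5
 turn(tool,now) [ 0.0008 -0.0049 -0.0013]  shift mm in target axes [-68.7  -0.1  12.6]  in current axes [-68.8  -0.   12.3]
```

{"op": "carry_out", "data": {
  "rows": [
    [[-0.0077,0,0.002],[0,0,0],1],
    [[-0.0077,0,0.002],[0,0,0],1],
    [[-0.0077,0,0.002],[0,0,0],1],
    [[-0.0077,0,0.002],[0,0,0],1],
    [[-0.0077,0,0.002],[0,0,0],1],
    [[-0.0077,0,0.002],[0,0,0],1]
  ]
}}

```text
t: 4.3
ee_pos: [607.2, 19.2, 84.9]
orientation: [-0.037, 2.884, 0.006]
ft_force: [-2.1, -0.5, -1.4]
width: 0.6
```

{"op": "carry_out", "data": {
  "rows": [
    [[-0.0077,0,0.002],[0,0,0],1],
    [[-0.0077,0,0.002],[0,0,0],1],
    [[-0.0077,0,0.002],[0,0,0],1],
    [[-0.0077,0,0.002],[0,0,0],1],
    [[-0.0058,0,0.0015],[0,0,0],1],
    [[0,0,0],[0,0,0],1]
  ]
}}

```text
t: 4.8
ee_pos: [646.8, 20.2, 85.8]
orientation: [-0.037, 2.881, 0.006]
ft_force: [0.3, -0.6, 0.1]
width: 0.6
```

```bash
python3 - <<'E'
from h import *
print(readout.get_obs()["qpos"].round(2))
delta(chest([-65,93,85]),lean(.26))
for n in ("top","side"):
  im=imaging.get_image(n); cv2.imwrite(f"pics/{n}2.png",im[:,:,::-1])
a=cv2.imread("pics/top2.png")[100:280,270:450]; b=cv2.imread("pics/side2.png")[150:330,230:410]
cv2.imwrite("pics/m2.png",cv2.resize(np.hstack([a,b]),None,fx=2.2,fy=2.2))
E
```

```text
[ 0.01  0.55  1.84  0.01  0.49 -1.59]
t 4.8 at [646.8  20.2  85.8] chest [-80.8  92.9  85.8] F [ 0.3 -0.6  0.1] w 0.6
 turn(tool,now) [ 0.0006  0.0007 -0.0012]  shift mm in target axes [-15.    0.1   4.8]  in current axes [-15.    0.1   4.8]
```

View pics/m2.png

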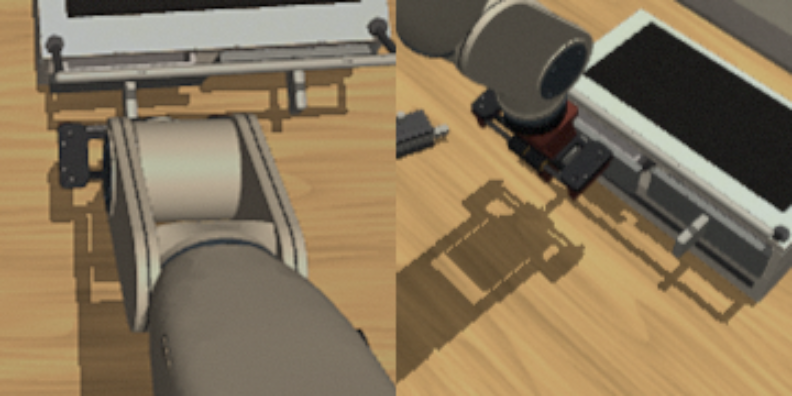

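The left drawer has moved in and is nearly home; both handles now look almost level. I'll continue in small steps and watch the force.

{"op": "carry_out", "data": {
  "rows": [
    [[-0.0039,0,0.001],[0,0,0],1],
    [[-0.0039,0,0.001],[0,0,0],1],
    [[-0.0029,0,0.0008],[0,0,0],1],
    [[0,0,0],[0,0,0],1]
  ]
}}

```text
t: 5.23
ee_pos: [656.3, 20.5, 85.4]
orientation: [-0.037, 2.883, 0.006]
ft_force: [-0.2, 0.2, -0.1]
width: 0.5
```

{"op": "carry_out", "data": {
  "rows": [
    [[-0.0019,0,0.0005],[0,0,0],1],
    [[-0.0019,0,0.0005],[0,0,0],1],
    [[0,0,0],[0,0,0],1]
  ]
}}

```text
t: 5.48
ee_pos: [659.9, 20.6, 85.3]
orientation: [-0.037, 2.883, 0.006]
ft_force: [-1.4, -0.2, 1.2]
width: 0.6
```

```bash
python3 - <<'E'
from h import *
delta(chest([-65,93,85]),lean(.26))
E
```

```text
t 5.48 at [659.9  20.6  85.3] chest [-67.7  92.9  85.3] F [-1.4 -0.2  1.2] w 0.6
 turn(tool,now) [ 0.0007 -0.0019 -0.0012]  shift mm in target axes [-2.5  0.1  0.9]  in current axes [-2.5  0.1  0.9]
```

{"op": "carry_out", "data": {
  "rows": [
    [[-0.0015,0,0.0004],[0,0,0],1],
    [[-0.0015,0,0.0004],[0,0,0],1],
    [[0,0,0],[0,0,0],1]
  ]
}}

```text
t: 5.73
ee_pos: [661.4, 20.6, 84.8]
orientation: [-0.037, 2.886, 0.006]
ft_force: [-6.5, 0.8, 4.2]
width: 0.7
```

{"op": "carry_out", "data": {
  "rows": [
    [[-0.001,0,0.0003],[0,0,0],1],
    [[-0.001,0,0.0003],[0,0,0],1],
    [[0,0,0],[0,0,0],1]
  ]
}}

```text
t: 5.98
ee_pos: [661.6, 20.7, 84.4]
orientation: [-0.037, 2.89, 0.006]
ft_force: [-12.4, -0.0, 9.3]
width: 0.5
```

The force is rising with no further travel, at TCP chest x≈-66. That agrees with the tab at -55 plus the 10 mm finger half-width. I'll press slightly more, hold, then back off.

{"op": "carry_out", "data": {
  "rows": [
    [[-0.001,0,0.0003],[0,0,0],1],
    [[0,0,0],[0,0,0],1],
    [[0,0,0],[0,0,0],1],
    [[0.01,0,-0.0026],[0,0,0],1],
    [[0.02,0,-0.0052],[0,0,0],1],
    [[0.02,0,-0.0052],[0,0,0],1],
    [[0,0,0],[0,0,0],1]
  ]
}}

```text
t: 6.57
ee_pos: [610.0, 19.3, 84.0]
orientation: [-0.037, 2.888, 0.006]
ft_force: [-0.4, -0.1, -0.9]
width: 0.6
```

```bash
python3 - <<'E'
from h import *
print(readout.get_obs()["qpos"].round(2))
delta(chest([-112,-93,76]),lean(.3))
for n in ("top","side"):
  im=imaging.get_image(n); cv2.imwrite(f"pics/{n}3.png",im[:,:,::-1])
a=cv2.imread("pics/top3.png")[100:280,270:450]; b=cv2.imread("pics/side3.png")[150:330,260:440]
cv2.imwrite("pics/m3.png",cv2.resize(np.hstack([a,b]),None,fx=2.2,fy=2.2,interpolation=cv2.INTER_CUBIC))
E
```

```text
[ 0.01  0.51  1.92  0.01  0.45 -1.6 ]
t 6.57 at [610.   19.3  84. ] chest [-117.5   93.1   84. ] F [-0.4 -0.1 -0.9] w 0.6
 turn(tool,now) [ 0.0007 -0.0463 -0.0013]  shift mm in target axes [  -2.9 -186.1    9.2]  in current axes [  -3.6 -186.1    8.9]
```

View pics/m3.png

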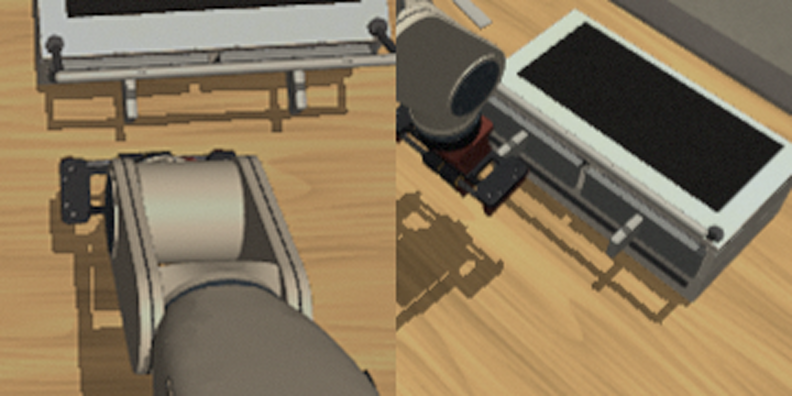

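```bash
python3 - <<'E'
from h import *
k=8
for n,im,(x0,y0) in (("top",cv2.imread("pics/top3.png"),(375,110)),("side",cv2.imread("pics/side3.png"),(340,225))):
    c=cv2.resize(im[y0:y0+50,x0:x0+50],None,fx=k,fy=k,interpolation=cv2.INTER_CUBIC)
    P=proj(n,[chest([x,-93+y,z]) for x in(-55,0) for y in(-6,6) for z in (72,108)])
    for p in P: cv2.circle(c,tuple(int(q) for q in ((p-[x0,y0]+.5)*k)),3,(0,0,255),-1)
    cv2.imwrite(f"pics/z_{n}.png",c)
a=np.hstack([cv2.imread("pics/z_top.png"),cv2.imread("pics/z_side.png")]); cv2.imwrite("pics/z.png",a)
E
```

```text
(no output)
```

View pics/z.png

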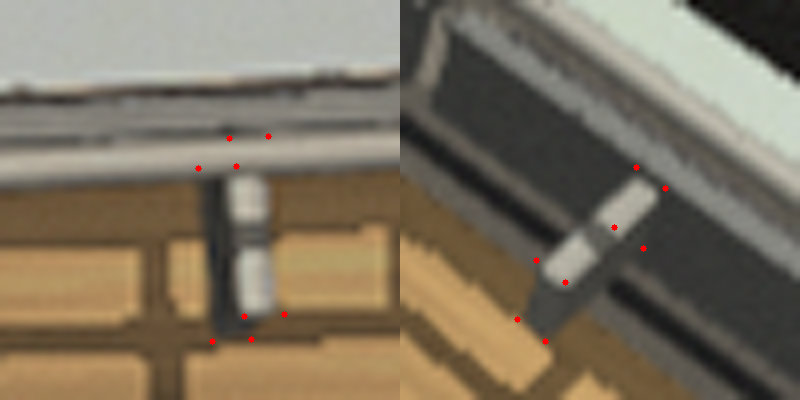

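The predicted tab corners match both views to about 1–2 mm. Next: lean more, move across to the right handle, and open the jaws.

{"op": "carry_out", "data": {
  "rows": [
    [[0,-0.02,0],[0,0,0],0],
    [[0,-0.03,0],[0,0,0],0],
    [[0,-0.03,0],[0,0,0],0],
    [[0,-0.03,0],[0,0,0],0],
    [[0,-0.03,0],[0,0,0],0],
    [[0,-0.03,0],[0,0,0],0],
    [[0,-0.0155,0],[0,0,0],0],
    [[0,0,0],[0,-0.095,0],0],
    [[0,0,0],[0,-0.095,0],0],
    [[0,0,0],[0,0,0],0]
  ]
}}

```text
t: 7.5
ee_pos: [618.9, -164.3, 83.7]
orientation: [-0.036, 2.729, 0.02]
ft_force: [-1.4, 1.1, -0.7]
width: 63.8
```

```bash
python3 - <<'E'
from h import *
print(readout.get_obs()["qpos"].round(2))
delta(chest([-80,-92.5,74]),lean(.5))
E
```

```text
[-0.35  0.53  1.95  0.52  0.32 -2.42]
t 7.5 at [ 618.9 -164.3   83.7] chest [-113.5  -90.8   83.7] F [-1.4  1.1 -0.7] w 63.8
 turn(tool,now) [ 0.0087 -0.0874 -0.0025]  shift mm in target axes [-24.8  -1.7  24.6]  in current axes [-26.8  -1.9  22.3]
```

Joint 6 is at -2.42, close to its -2.54 limit, so I keep the present lean of 0.41. That still gives about 13 mm of rail clearance if I grip near (-45, 88).

```bash
python3 - <<'E'
from h import *
delta(chest([-80,-92,71]),lean(.413))
delta(chest([-37.5,-92,71]),lean(.413))
E
```

```text
t 7.5 at [ 618.9 -164.3   83.7] chest [-113.5  -90.8   83.7] F [-1.4  1.1 -0.7] w 63.8
 turn(tool,now) [ 0.0088 -0.0004 -0.0022]  shift mm in target axes [-25.6  -1.2  25.1]  in current axes [-25.6  -1.4  25.1]
t 7.5 at [ 618.9 -164.3   83.7] chest [-113.5  -90.8   83.7] F [-1.4  1.1 -0.7] w 63.8
 turn(tool,now) [ 0.0088 -0.0004 -0.0022]  shift mm in target axes [-64.5  -1.2  42.2]  in current axes [-64.6  -1.5  42.1]
```

{"op": "carry_out", "data": {
  "rows": [
    [[-0.0065,-0.0003,0.0063],[0.008,0,-0.002],0],
    [[-0.0065,-0.0003,0.0063],[0,0,0],0],
    [[-0.0065,-0.0003,0.0063],[0,0,0],0],
    [[-0.0061,-0.0003,0.0062],[0,0,0],0],
    [[0,0,0],[0,0,0],0],
    [[0,0,0],[0,0,0],0]
  ]
}}

```text
t: 8.0
ee_pos: [654.1, -163.5, 71.5]
orientation: [-0.041, 2.73, 0.008]
ft_force: [-0.2, 0.2, 1.2]
width: 87.5
```

```bash
python3 - <<'E'
from h import *
print(readout.get_obs()["qpos"].round(2))
delta(chest([-37.5,-92,71]),lean(.413))
im=imaging.get_image("wrist"); cv2.imwrite("pics/w4.png",im[:,:,::-1])
im=imaging.get_image("side"); cv2.imwrite("pics/side4.png",im[:,:,::-1])
crop("pics/side4.png",280,160,440,290,4,"pics/s4.png")
E
```

```text
[-0.33  0.59  1.88  0.46  0.32 -2.34]
t 8.0 at [ 654.1 -163.5   71.5] chest [-78.4 -90.9  71.5] F [-0.2  0.2  1.2] w 87.5
 turn(tool,now) [ 0.0009 -0.0014  0.0028]  shift mm in target axes [-37.3  -1.1  16.9]  in current axes [-37.3  -1.2  16.9]
```

View pics/w4.png

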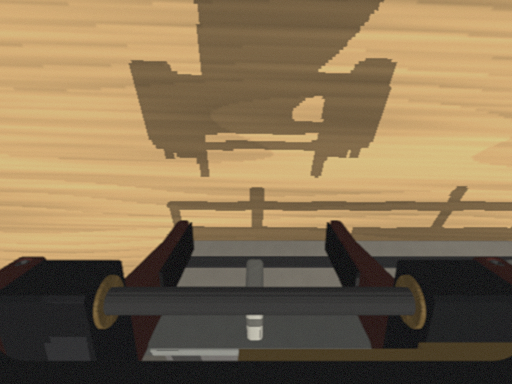

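View pics/s4.png

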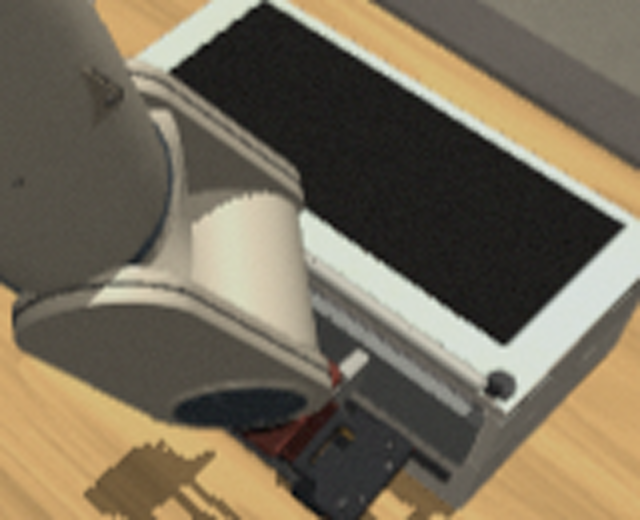

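The tab is at column 256 between the fingertips (180 and 335), centred to within about 2 mm. Advancing.

{"op": "carry_out", "data": {
  "rows": [
    [[-0.0062,-0.0003,0.0028],[0,0,0],0],
    [[-0.0062,-0.0003,0.0028],[0,0,0],0],
    [[-0.0062,-0.0002,0.0028],[0,0,0],0],
    [[-0.0062,-0.0002,0.0028],[0,0,0],0],
    [[-0.0062,-0.0002,0.0028],[0,0,0],0],
    [[-0.0062,0,0.0028],[0,0,0],0],
    [[0,0,0],[0,0,0],0]
  ]
}}

```text
t: 8.68
ee_pos: [695.9, -163.9, 71.7]
orientation: [-0.04, 2.728, 0.007]
ft_force: [0.3, 0.3, 0.2]
width: 87.3
```

{"op": "carry_out", "data": {
  "rows": [
    [[0,0,0],[0,0,0],1],
    [[0,0,0],[0,0,0],1],
    [[0,0,0],[0,0,0],1],
    [[0,0,0],[0,0,0],1],
    [[0,0,0],[0,0,0],1],
    [[0,0,0],[0,0,0],1],
    [[0,0,0],[0,0,0],1],
    [[0,0,0],[0,0,0],1]
  ]
}}

```text
t: 9.35
ee_pos: [694.2, -163.9, 71.4]
orientation: [-0.04, 2.729, 0.008]
ft_force: [0.5, 0.2, 0.4]
width: 38.4
```

```bash
python3 - <<'E'
from h import *
print(readout.get_obs()["qpos"].round(2))
delta(chest([-37.5-160,-92,71]),lean(.413))
E
```

```text
[-0.31  0.63  1.79  0.38  0.36 -2.24]
t 9.35 at [ 694.2 -163.9   71.4] chest [-38.3 -92.4  71.4] F [0.5 0.2 0.4] w 38.4
 turn(tool,now) [ 0.0005 -0.0011  0.0021]  shift mm in target axes [146.    0.4 -63.5]  in current axes [146.    0.7 -63.3]
```

{"op": "carry_out", "data": {
  "rows": [
    [[0,0,0],[0,0,0],1],
    [[0,0,0],[0,0,0],1],
    [[0,0,0],[0,0,0],1],
    [[0,0,0],[0,0,0],1],
    [[0,0,0],[0,0,0],1],
    [[0,0,0],[0,0,0],1],
    [[0,0,0],[0,0,0],1]
  ]
}}

```text
t: 9.93
ee_pos: [694.3, -165.6, 71.4]
orientation: [-0.038, 2.728, 0.005]
ft_force: [-0.8, -9.1, -1.9]
width: 11.8
```

The handle is gripped (11.8 mm). I'll pull 60 mm with the lean kept, then check that the drawer follows.

{"op": "carry_out", "data": {
  "rows": [
    [[0.0018,-0.0008,-0.0008],[0,0,0],1],
    [[0.0037,-0.0007,-0.0016],[0,0,0],1],
    [[0.0055,0,-0.0024],[0,0,0],1],
    [[0.0055,0,-0.0024],[0,0,0],1]
  ]
}}

```text
t: 10.27
ee_pos: [676.0, -166.2, 71.4]
orientation: [-0.04, 2.729, 0.007]
ft_force: [1.8, -3.4, -3.4]
width: 11.7
```

{"op": "carry_out", "data": {
  "rows": [
    [[0.0082,0,-0.0036],[0,0,0],1],
    [[0.0082,0,-0.0036],[0,0,0],1],
    [[0.0082,0,-0.0036],[0,0,0],1],
    [[0.0082,0,-0.0036],[0,0,0],1],
    [[0.0082,0,-0.0036],[0,0,0],1],
    [[0,0,0],[0,0,0],1]
  ]
}}

```text
t: 10.77
ee_pos: [629.1, -167.4, 71.4]
orientation: [-0.039, 2.73, 0.008]
ft_force: [-1.6, -5.0, -2.2]
width: 11.9
```

```bash
python3 - <<'E'
from h import *
print(readout.get_obs()["qpos"].round(2))
delta(chest([-37.5-160,-92,71]),lean(.413))
im=imaging.get_image("top"); cv2.imwrite("pics/top5.png",im[:,:,::-1])
crop("pics/top5.png",270,80,450,220,4,"pics/t5.png")
E
```

```text
[-0.35  0.56  1.93  0.51  0.3  -2.41]
t 10.77 at [ 629.1 -167.4   71.4] chest [-103.5  -94.2   71.4] F [-1.6 -5.  -2.2] w 11.9
 turn(tool,now) [ 0.0002 -0.0021  0.0013]  shift mm in target axes [ 86.3   2.2 -37.4]  in current axes [ 86.3   2.3 -37.2]
```

View pics/t5.png

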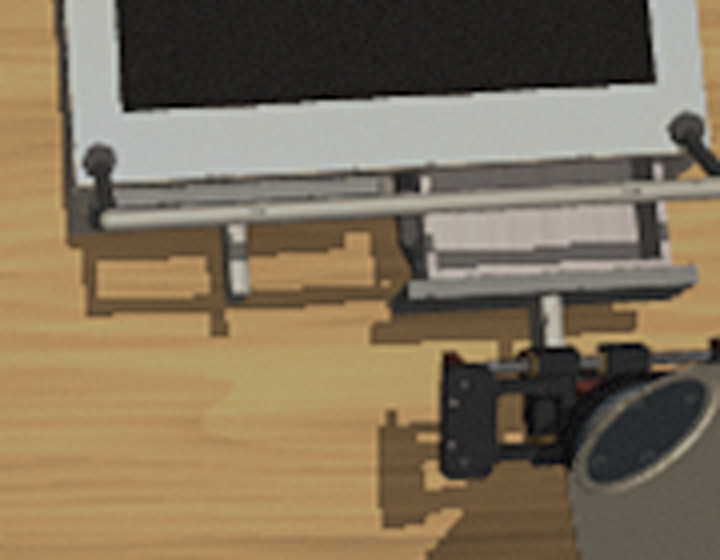

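The right drawer is about 65 mm out and the left is shut. I'll keep pulling while straightening the tool about the grip point.

{"op": "carry_out", "data": {
  "rows": [
    [[0.0093,0,-0.0036],[0,0.036,0],1],
    [[0.0094,0,-0.0033],[0,0.036,0],1],
    [[0.0095,0,-0.0029],[0,0.036,0],1],
    [[0.0096,0,-0.0026],[0,0.036,0],1],
    [[0.0097,0,-0.0023],[0,0.036,0],1],
    [[0,0,0],[0,0,0],1]
  ]
}}

```text
t: 11.32
ee_pos: [580.8, -168.8, 70.1]
orientation: [-0.043, 2.91, 0.004]
ft_force: [-1.6, -5.4, 2.7]
width: 11.7
```

```bash
python3 - <<'E'
from h import *
o=readout.get_obs();print(o["qpos"].round(2))
Rm=R.from_rotvec(o["orientation"]).as_matrix(); print("grasp chest",tochest(o["ee_pos"]-19*Rm[:,2]).round(1))
delta(chest([-37.5-160,-92,71]),lean(.2))
E
```

```text
[-0.35  0.54  1.91  0.18  0.48 -2.1 ]
grasp chest [-156.2  -94.3   88.6]
t 11.32 at [ 580.8 -168.8   70.1] chest [-151.8  -94.3   70.1] F [-1.6 -5.4  2.7] w 11.7
 turn(tool,now) [-0.0002  0.031   0.0026]  shift mm in target axes [44.6  2.3 -9.9]  in current axes [ 44.3   2.4 -11.3]
```

{"op": "carry_out", "data": {
  "rows": [
    [[0.0098,0,-0.0019],[0,0.036,0],1],
    [[0.0099,0,-0.0017],[0,0.036,0],1],
    [[0.0099,0,-0.0014],[0,0.036,0],1],
    [[0.01,0,-0.001],[0,0.036,0],1],
    [[0.01,0,-0.0007],[0,0.036,0],1],
    [[0,0,0],[0,0,0],1]
  ]
}}

```text
t: 11.82
ee_pos: [531.7, -170.2, 69.3]
orientation: [-0.046, 3.089, 0.0]
ft_force: [-1.5, -2.7, 8.0]
width: 11.6
```

```bash
python3 - <<'E'
from h import *
o=readout.get_obs();print(o["qpos"].round(2))
Rm=R.from_rotvec(o["orientation"]).as_matrix(); print("grasp chest",tochest(o["ee_pos"]-19*Rm[:,2]).round(1))
delta(chest([-37.5-160,-92,71]),lean(0))
im=imaging.get_image("top"); cv2.imwrite("pics/top6.png",im[:,:,::-1])
crop("pics/top6.png",270,80,450,220,4,"pics/t6.png")
E
```

```text
[-0.34  0.53  1.9   0.03  0.66 -1.97]
grasp chest [-201.9  -94.3   88.3]
t 11.82 at [ 531.7 -170.2   69.3] chest [-200.9  -94.3   69.3] F [-1.5 -2.7  8. ] w 11.6
 turn(tool,now) [-0.0006  0.0527  0.0029]  shift mm in target axes [-3.4  2.3 -1.7]  in current axes [-3.5  2.3 -1.5]
```

View pics/t6.png

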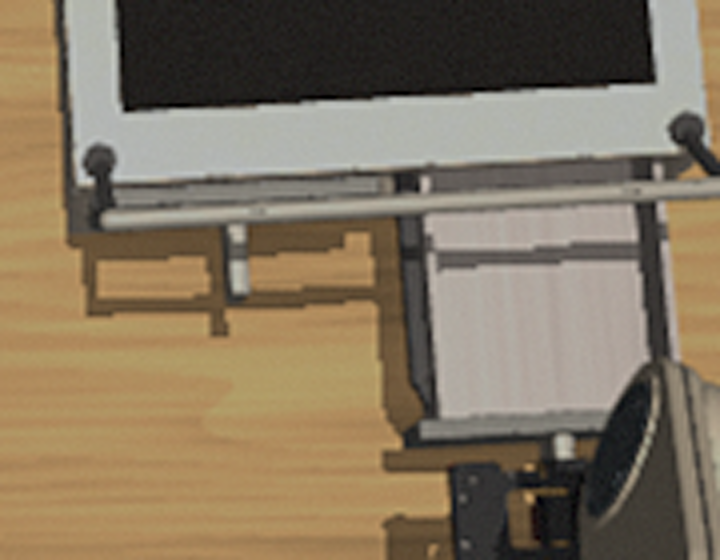

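The right drawer is about 156 mm out and the left still shut. Release and rise straight up.

{"op": "carry_out", "data": {
  "rows": [
    [[0,0,0],[0,0,0],0],
    [[0,0,0],[0,0,0],0],
    [[0,0,0],[0,0,0],0],
    [[0,0,0],[0,0,0],0],
    [[0,0,0],[0,0,0],0],
    [[0,0,-0.02],[0,0,0],0],
    [[0,0,-0.035],[0,0.026,0],0],
    [[0,0,-0.035],[0,0.026,0],0],
    [[0,0,-0.035],[0,0,0],0],
    [[0,0,-0.035],[0,0,0],0],
    [[0,0,0],[0,0,0],0]
  ]
}}

```text
t: 12.78
ee_pos: [531.6, -171.2, 234.8]
orientation: [-0.046, 3.131, -0.006]
ft_force: [0.9, -0.2, 0.3]
width: 81.4
```

```bash
python3 - <<'E'
from h import *
o=readout.get_obs();print(o["qpos"].round(2))
delta([420,407,230],down(np.deg2rad(150)))
for n in ("top","side"):
  im=imaging.get_image(n); cv2.imwrite(f"pics/{n}7.png",im[:,:,::-1])
a=cv2.imread("pics/top7.png")[80:260,270:450]; b=cv2.imread("pics/side7.png")[150:330,260:440]
cv2.imwrite("pics/m7.png",cv2.resize(np.hstack([a,b]),None,fx=2.2,fy=2.2,interpolation=cv2.INTER_CUBIC))
E
```

```text
[-0.33  0.31  1.78 -0.    1.05 -1.93]
t 12.78 at [ 531.6 -171.2  234.8] chest [-201.1  -95.3  234.8] F [ 0.9 -0.2  0.3] w 81.4
 turn(tool,now) [-0.0011  0.0109  0.5531]  shift mm in target axes [385.7 444.9   4.8]  in current axes [ 94.5 581.2   1.6]
```

View pics/m7.png

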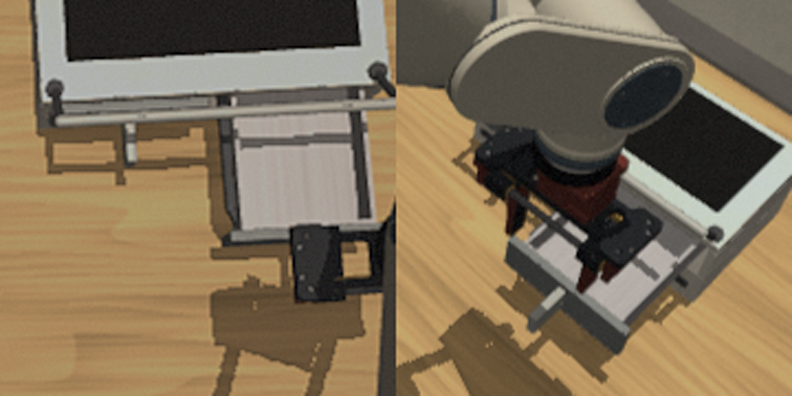

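The handle is released and the drawer stays out. Heading to the key.

{"op": "carry_out", "data": {
  "rows": [
    [[0.0063,0.0385,0],[0,0.005,0],0],
    [[0.0063,0.0385,0],[0,0.005,0],0],
    [[0.0063,0.0385,0],[0,0,0],0],
    [[0.0063,0.0385,0],[0,0,0],0],
    [[0.0063,0.0385,0],[0,0,0],0],
    [[0.0063,0.0385,0],[0,0,0],0],
    [[0.0063,0.0385,0],[0,0,0],0],
    [[0.0063,0.0385,0],[0,0,0],0],
    [[0.0063,0.0385,0],[0,0,0],0],
    [[0.0063,0.0385,0],[0,0,0],0],
    [[0.0063,0.0385,0],[0,0,0],0],
    [[0.0063,0.0385,0],[0,0,0],0]
  ]
}}

```text
t: 13.88
ee_pos: [437.0, 290.7, 226.6]
orientation: [0.046, -3.128, 0.004]
ft_force: [1.0, -0.9, 0.3]
width: 88.0
```

{"op": "carry_out", "data": {
  "rows": [
    [[0.0063,0.0385,0],[0,0,0],0],
    [[0.0063,0.0385,0],[0,0,0],0],
    [[0,0,0],[0,0,0.11],0],
    [[0,0,0],[0,0,0.11],0],
    [[0,0,0],[0,0,0.11],0],
    [[0,0,0],[0,0,0.11],0],
    [[0,0,0],[0,0,0.11],0],
    [[0,0,0],[0,0,0],0]
  ]
}}

```text
t: 14.55
ee_pos: [423.0, 365.4, 226.5]
orientation: [-0.811, -3.023, 0.01]
ft_force: [0.8, -0.0, 0.5]
width: 87.7
```

```bash
python3 - <<'E'
from h import *
o=readout.get_obs();print(o["qpos"].round(2))
delta([420,407,230],down(np.deg2rad(150)))
for n in ("top","wrist","side"):
  im=imaging.get_image(n); cv2.imwrite(f"pics/{n}8.png",im[:,:,::-1])
E
```

```text
[ 0.69  0.33  1.77  0.01  1.06 -0.36]
t 14.55 at [423.  365.4 226.5] chest [-295.1  444.   226.5] F [ 0.8 -0.   0.5] w 87.7
 turn(tool,now) [-0.0092 -0.0099 -0.001 ]  shift mm in target axes [23.4 34.5 -3.5]  in current axes [23.5 34.5 -3.6]
```

View pics/wrist8.png

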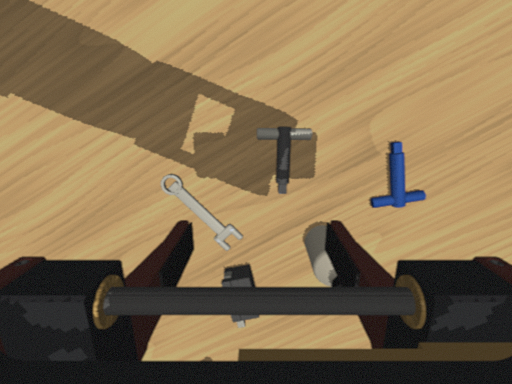

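View pics/side8.png

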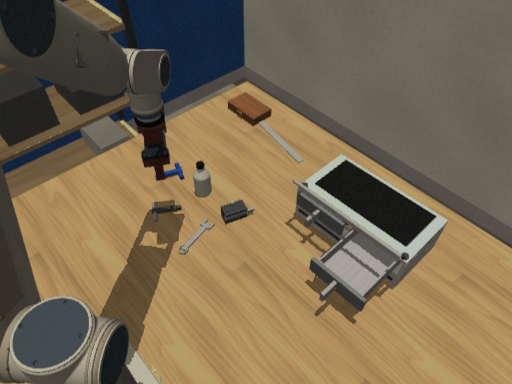

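In the wrist view the key's bar is at (284,134) and its tip at (282,191), with the shank nearly along the tool's x. I'll compute positions from it.

```bash
python3 - <<'E'
from h import *
crop("pics/wrist8.png",240,110,330,205,6,"pics/w8k.png")
for u,v,z in ((257,134.5,8),(312,133.5,8),(284.5,134,8),(282,192,10),(283.8,126,10),(284,150,10)): print(u,v,onz("wrist",u,v,z).round(1))
b=onz("wrist",284.5,134,8); t=onz("wrist",282,192,10); print("len",np.linalg.norm((t-b)[:2]),"ang",np.degrees(np.arctan2(*(t-b)[1::-1])))
print("top: bottle base? toolholder", onz("top",179,200,130).round(0), onz("top",241,197,54).round(0))
E
```

```text
257 134.5 [378.1 386.8   8. ]
312 133.5 [414.8 454.1   8. ]
284.5 134 [396.5 420.5   8. ]
282 192 [468.4 377.6  10. ]
283.8 126 [386.3 424.7  10. ]
284 150 [415.4 409.3  10. ]
len 83.73896963041379 ang -30.76500112019903
top: bottle base? toolholder [564. 384. 130.] [577. 242.  54.]
```

View pics/w8k.png

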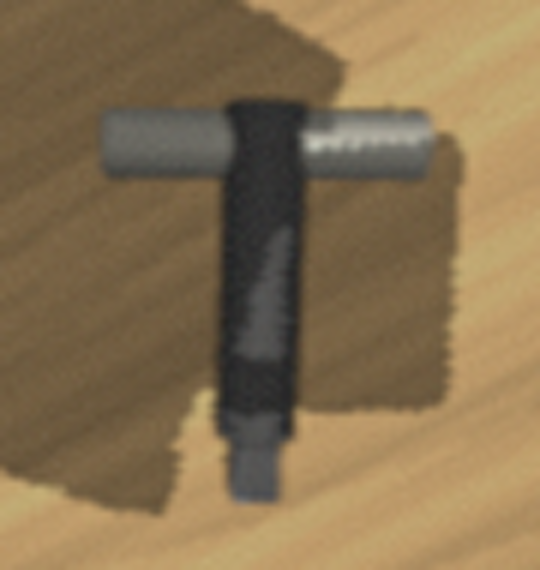

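```bash
python3 - <<'E'
from h import *
delta([422,406,80],down(np.deg2rad(150)))
E
```

```text
t 14.7 at [423.6 365.6 227.4] chest [-294.5  444.2  227.4] F [ 0.1 -0.1 -0.4] w 87.7
 turn(tool,now) [-0.0077 -0.0093  0.006 ]  shift mm in target axes [ 21.6  34.2 147.4]  in current axes [ 20.   35.5 147.4]
```

{"op": "carry_out", "data": {
  "rows": [
    [[0,0,0],[-0.008,-0.009,0.006],0],
    [[0.0108,0.0171,0.02],[0,0,0],0],
    [[0.0108,0.0171,0.03],[0,0,0],0],
    [[0,0,0.033],[0,0,0],0],
    [[0,0,0.033],[0,0,0],0],
    [[0,0,0.031],[0,0,0],0],
    [[0,0,0],[0,0,0],0],
    [[0,0,0],[0,0,0],0]
  ]
}}

```text
t: 15.37
ee_pos: [421.9, 405.9, 80.6]
orientation: [-0.817, -3.033, 0.002]
ft_force: [-0.5, 0.7, 0.3]
width: 87.8
```

```bash
python3 - <<'E'
from h import *
delta([422,406,4],down(np.deg2rad(150)))
im=imaging.get_image("wrist"); cv2.imwrite("pics/w9.png",im[:,:,::-1])
E
```

```text
t 15.37 at [421.9 405.9  80.6] chest [-295.1  484.5   80.6] F [-0.5  0.7  0.3] w 87.8
 turn(tool,now) [-0.0011 -0.0004 -0.0024]  shift mm in target axes [ 0.   0.1 76.6]  in current axes [-0.   0.2 76.6]
```

View pics/w9.png

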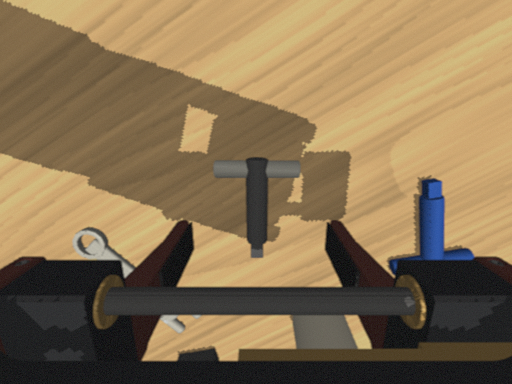

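The key is centred between the jaws and aligned, with the bar at (257,168) and the tip at (257,253). The blue key is well clear. Descending and gripping.

{"op": "carry_out", "data": {
  "rows": [
    [[0,0,0.02],[0,0,0],0],
    [[0,0,0.02],[0,0,0],0],
    [[0,0,0.018],[0,0,0],0],
    [[0,0,0.012],[0,0,0],0],
    [[0,0,0.0065],[0,0,0],0],
    [[0,0,0],[0,0,0],0.5],
    [[0,0,0],[0,0,0],1],
    [[0,0,0],[0,0,0],1],
    [[0,0,0],[0,0,0],1],
    [[0,0,0],[0,0,0],1]
  ]
}}

```text
t: 16.25
ee_pos: [423.5, 407.3, 6.2]
orientation: [0.818, 3.031, 0.005]
ft_force: [-1.0, 0.6, 0.7]
width: 58.1
```

{"op": "carry_out", "data": {
  "rows": [
    [[0,0,0],[0,0,0],1],
    [[0,0,0],[0,0,0],1],
    [[0,0,0],[0,0,0],1],
    [[0,0,0],[0,0,0],1],
    [[0,0,0],[0,0,0],1],
    [[0,0,0],[0,0,0],1],
    [[0,0,0],[0,0,0],1],
    [[0,0,0],[0,0,0],1]
  ]
}}

```text
t: 16.92
ee_pos: [422.5, 406.3, 5.1]
orientation: [0.818, 3.033, 0.001]
ft_force: [-1.5, -2.6, 1.8]
width: 19.2
```

The key is gripped (19.2 mm). Lifting.

{"op": "carry_out", "data": {
  "rows": [
    [[0,0,0],[0,0,0],1],
    [[0,0,-0.01],[0,0,0],1],
    [[0,0,-0.025],[0,0,0],1],
    [[0,0,-0.03],[0,0,0],1],
    [[0,0,-0.03],[0,0,0],1],
    [[0,0,-0.03],[0,0,0],1],
    [[0,0,-0.03],[0,0,0],1],
    [[0,0,-0.03],[0,0,0],1],
    [[0,0,-0.01],[0,0,0],1],
    [[0,0,0],[0,0,0],1]
  ]
}}

```text
t: 17.75
ee_pos: [424.2, 408.1, 203.5]
orientation: [0.817, 3.029, 0.013]
ft_force: [0.9, 0.5, -3.6]
width: 19.5
```

```bash
python3 - <<'E'
from h import *
delta(chest([-89,-93.5,200]),down(np.pi+YAW))
im=imaging.get_image("wrist"); cv2.imwrite("pics/w10.png",im[:,:,::-1])
im=imaging.get_image("top"); cv2.imwrite("pics/top10.png",im[:,:,::-1])
crop("pics/top10.png",270,80,450,220,4,"pics/t10.png")
E
```

```text
t 17.75 at [424.2 408.1 203.5] chest [-292.7  486.7  203.5] F [ 0.9  0.5 -3.6] w 19.5
 turn(tool,now) [ 0.0081  0.0049 -0.5539]  shift mm in target axes [-203.7 -580.2    3.5]  in current axes [-478.5 -386.3    1.2]
```

View pics/w10.png

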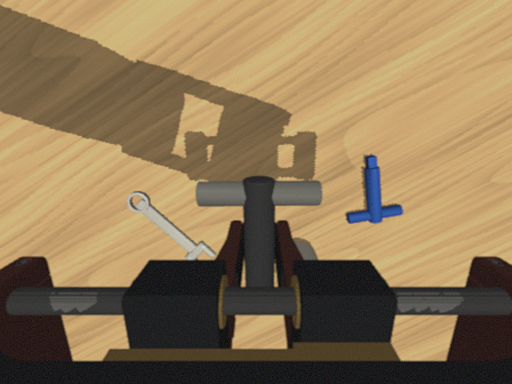

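View pics/t10.png

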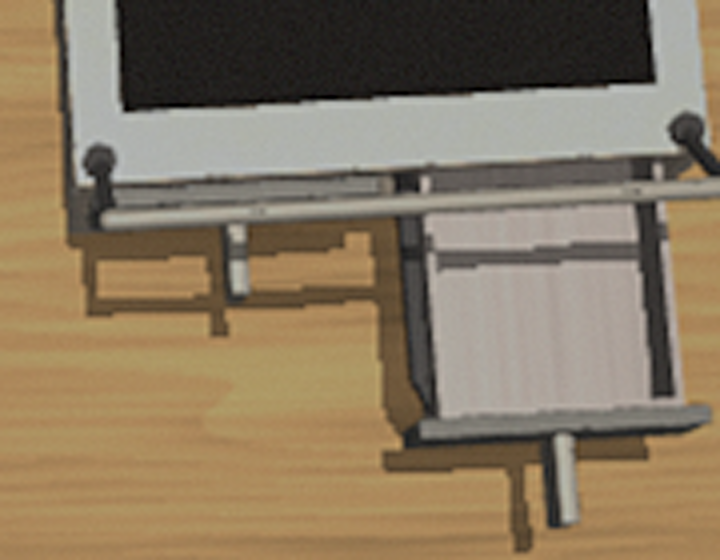

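```bash
python3 - <<'E'
from h import *
f=lambda u,v:(270+u/4-.375,80+v/4-.375)
for u,v,z in ((425,422,114),(708,407,114),(428,438,114),(708,425,114),(567,525,108)): print(tochest(onz("top",*f(u,v),z)).round(1))
# inner floor side edges y at z=109
for u,v,z in ((418,240,109),(437,415,109),(641,240,109),(655,398,109)): print(tochest(onz("top",*f(u,v),z)).round(1))
E
```

```text
[-139.9   -8.8  114. ]
[-139.6 -176.7  114. ]
[-149.6   -9.8  114. ]
[-150.4 -175.6  114. ]
[-205.   -89.1  108. ]
[-28.2 -14.4 109. ]
[-135.4  -17.4  109. ]
[ -35.3 -148.1  109. ]
[-131.9 -147.6  109. ]
```

{"op": "carry_out", "data": {
  "rows": [
    [[0,0,0],[0.008,0.005,-0.111],1],
    [[0,0,0],[0,0,-0.111],1],
    [[0,0,0],[0,0,-0.111],1],
    [[0,0,0],[0,0,-0.111],1],
    [[0,0,0],[0,0,-0.11],1],
    [[-0.0128,-0.0362,0],[0,0,0],1],
    [[-0.0128,-0.0362,0],[0,0,0],1],
    [[-0.0128,-0.0362,0],[0,0,0],1],
    [[-0.0128,-0.0362,0],[0,0,0],1],
    [[-0.0128,-0.0362,0],[0,0,0],1],
    [[-0.0128,-0.0362,0],[0,0,0],1],
    [[-0.0128,-0.0362,0],[0,0,0],1]
  ]
}}

```text
t: 18.85
ee_pos: [518.0, 153.5, 197.8]
orientation: [0.043, -3.131, 0.006]
ft_force: [0.6, 1.4, -4.1]
width: 19.5
```

{"op": "carry_out", "data": {
  "rows": [
    [[-0.0128,-0.0362,0],[0,0,0],1],
    [[-0.0128,-0.0362,0],[0,0,0],1],
    [[-0.0128,-0.0362,0],[0,0,0],1],
    [[-0.0128,-0.0362,0],[0,0,0],1],
    [[-0.0128,-0.0362,0],[0,0,0],1],
    [[-0.0128,-0.0362,0],[0,0,0],1],
    [[-0.0128,-0.0362,0],[0,0,0],1],
    [[-0.0128,-0.0362,0],[0,0,0],1],
    [[0,0,0],[0,0,0],1],
    [[0,0,0],[0,0,0],1]
  ]
}}

```text
t: 19.68
ee_pos: [628.3, -132.8, 197.3]
orientation: [0.037, -3.131, 0.003]
ft_force: [-0.0, 0.9, -3.7]
width: 19.3
```

```bash
python3 - <<'E'
from h import *
print(readout.get_obs()["qpos"].round(2))
delta(chest([-87,-93.5,100]),down(np.pi+YAW))
for n in ("top","side"):
  im=imaging.get_image(n); cv2.imwrite(f"pics/{n}11.png",im[:,:,::-1])
a=cv2.imread("pics/top11.png")[80:260,270:450]; b=cv2.imread("pics/side11.png")[130:310,280:460]
cv2.imwrite("pics/m11.png",cv2.resize(np.hstack([a,b]),None,fx=2.2,fy=2.2,interpolation=cv2.INTER_CUBIC))
E
```

```text
[-0.22  0.48  1.6  -0.    1.07 -1.82]
t 19.68 at [ 628.3 -132.8  197.3] chest [-103.3  -59.5  197.3] F [-0.   0.9 -3.7] w 19.3
 turn(tool,now) [-0.0017 -0.0106 -0.0032]  shift mm in target axes [-16.3 -34.   97.3]  in current axes [-17.5 -33.8  97.2]
```

View pics/m11.png

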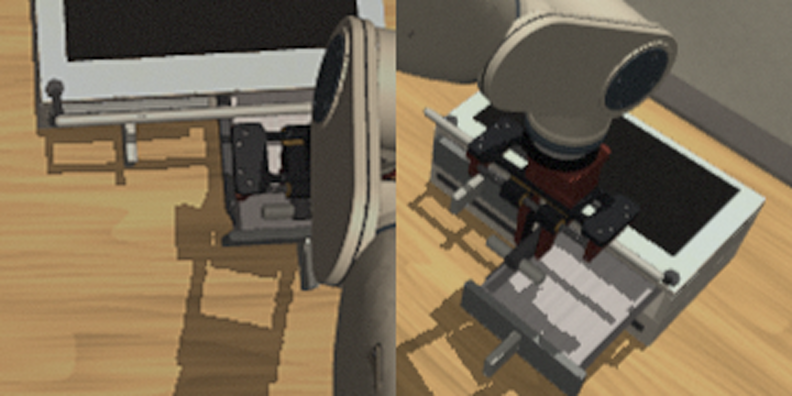

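The key is above the drawer and about 34 mm of lateral shift remains. Finish the shift, then descend.

{"op": "carry_out", "data": {
  "rows": [
    [[-0.008,-0.017,0],[-0.002,-0.01,-0.003],1],
    [[-0.0083,-0.017,0],[0,0,0],1],
    [[0,0,0.01],[0,0,0],1],
    [[0,0,0.02],[0,0,0],1],
    [[0,0,0.02],[0,0,0],1],
    [[0,0,0.02],[0,0,0],1],
    [[0,0,0.02],[0,0,0],1],
    [[0,0,0.007],[0,0,0],1],
    [[0,0,0],[0,0,0],1]
  ]
}}

```text
t: 20.53
ee_pos: [644.7, -162.6, 100.8]
orientation: [0.049, -3.139, -0.001]
ft_force: [0.1, -0.8, -3.5]
width: 19.3
```

```bash
python3 - <<'E'
from h import *
delta(chest([-87,-93.5,76]),down(np.pi+YAW))
for n in ("wrist","side"):
  im=imaging.get_image(n); cv2.imwrite(f"pics/{n}12.png",im[:,:,::-1])
a=cv2.imread("pics/wrist12.png")[100:300,130:390]; b=cv2.imread("pics/side12.png")[150:310,300:508]
cv2.imwrite("pics/m12.png",np.hstack([cv2.resize(a,(390,300)),cv2.resize(b,(390,300))]))
E
```

```text
t 20.53 at [ 644.7 -162.6  100.8] chest [-87.8 -89.8 100.8] F [ 0.1 -0.8 -3.5] w 19.3
 turn(tool,now) [ 0.0009 -0.0019  0.0045]  shift mm in target axes [-0.8 -3.7 24.8]  in current axes [-0.8 -3.7 24.8]
```

View pics/m12.png

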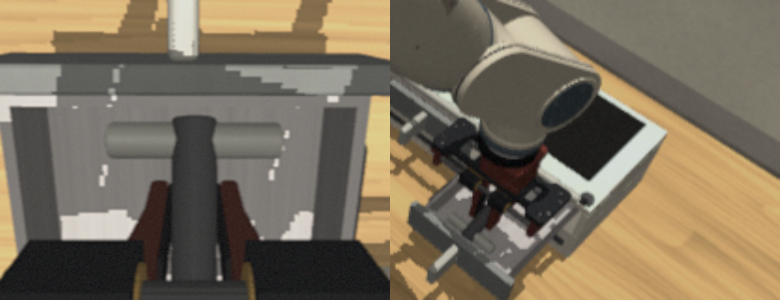

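The cross bar is inside the tray with clearance from the front wall and both sides. Lowering slowly until contact.

{"op": "carry_out", "data": {
  "rows": [
    [[0,-0.0015,0.006],[0,0,0],1],
    [[0,-0.002,0.006],[0,0,0],1],
    [[0,0,0.006],[0,0,0],1],
    [[0,0,0.004],[0,0,0],1],
    [[0,0,0.002],[0,0,0],1],
    [[0,0,0],[0,0,0],1]
  ]
}}

```text
t: 21.13
ee_pos: [648.0, -168.6, 80.2]
orientation: [-0.047, 3.136, -0.002]
ft_force: [2.0, -1.3, 3.2]
width: 18.9
```

{"op": "carry_out", "data": {
  "rows": [
    [[0,0,0.001],[0,0,0],1],
    [[0,0,0.001],[0,0,0],1],
    [[0,0,0],[0,0,0],1]
  ]
}}

```text
t: 21.38
ee_pos: [647.5, -168.4, 78.0]
orientation: [-0.047, 3.137, -0.002]
ft_force: [0.4, -0.8, 4.8]
width: 19.4
```

```bash
python3 - <<'E'
from h import *
o=readout.get_obs(); print(o["moment"].round(2))
delta(chest([-87,-93.5,76]),down(np.pi+YAW))
for n in ("wrist","side"):
  im=imaging.get_image(n); cv2.imwrite(f"pics/{n}13.png",im[:,:,::-1])
delta(chest([-87,-93.5,76]),down(np.pi+YAW))
a=cv2.imread("pics/wrist13.png")[100:300,130:390]; b=cv2.imread("pics/side13.png")[220:300,310:414]
cv2.imwrite("pics/m13.png",np.hstack([cv2.resize(a,(390,300)),cv2.resize(b,(390,300))]))
E
```

```text
[-0.29 -0.03  0.02]
t 21.38 at [ 647.5 -168.4   78. ] chest [-85.1 -95.7  78. ] F [ 0.4 -0.8  4.8] w 19.4
 turn(tool,now) [-0.0014  0.0043  0.0033]  shift mm in target axes [1.9 2.2 2. ]  in current axes [1.9 2.2 2. ]
t 21.48 at [ 647.4 -168.4   78. ] chest [-85.3 -95.6  78. ] F [ 1.8 -1.6  3.8] w 19.1
 turn(tool,now) [-0.0013  0.0041  0.0032]  shift mm in target axes [1.7 2.1 2. ]  in current axes [1.7 2.1 1.9]
```

View pics/m13.png

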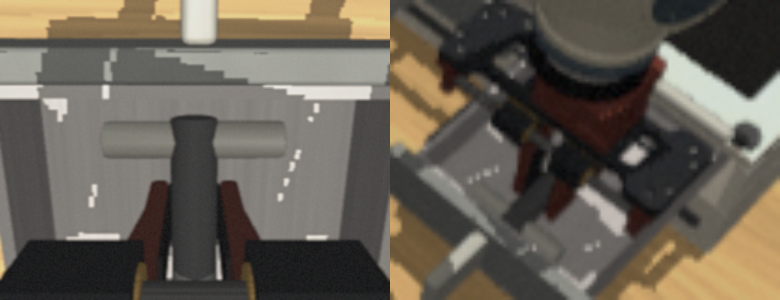

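{"op": "carry_out", "data": {
  "rows": [
    [[0,0,0.001],[0,0,0],1],
    [[0,0,0.001],[0,0,0],1],
    [[0,0,0],[0,0,0],1],
    [[0,0,0],[0,0,0],1]
  ]
}}

```text
t: 21.82
ee_pos: [647.0, -168.3, 75.5]
orientation: [-0.047, 3.138, -0.002]
ft_force: [1.8, -1.6, 4.6]
width: 19.3
```

{"op": "carry_out", "data": {
  "rows": [
    [[0,0,0.001],[0,0,0],1],
    [[0,0,0],[0,0,0],1],
    [[0,0,0],[0,0,0],1],
    [[0,0,0],[0,0,0],1]
  ]
}}

```text
t: 22.15
ee_pos: [647.1, -168.3, 74.6]
orientation: [-0.047, 3.138, -0.001]
ft_force: [1.5, -3.2, 2.8]
width: 19.2
```

```bash
python3 - <<'E'
from h import *
o=readout.get_obs(); print(o["moment"].round(2))
delta(chest([-87,-93.5,76]),down(np.pi+YAW))
for n in ("wrist","side","top"):
  im=imaging.get_image(n); cv2.imwrite(f"pics/{n}14.png",im[:,:,::-1])
crop("pics/side14.png",310,190,430,300,6,"pics/s14.png")
E
```

```text
[-0.47 -0.09  0.14]
t 22.15 at [ 647.1 -168.3   74.6] chest [-85.5 -95.5  74.6] F [ 1.5 -3.2  2.8] w 19.2
 turn(tool,now) [-0.001   0.0034  0.0031]  shift mm in target axes [ 1.5  2.  -1.4]  in current axes [ 1.5  2.  -1.4]
```

View pics/s14.png

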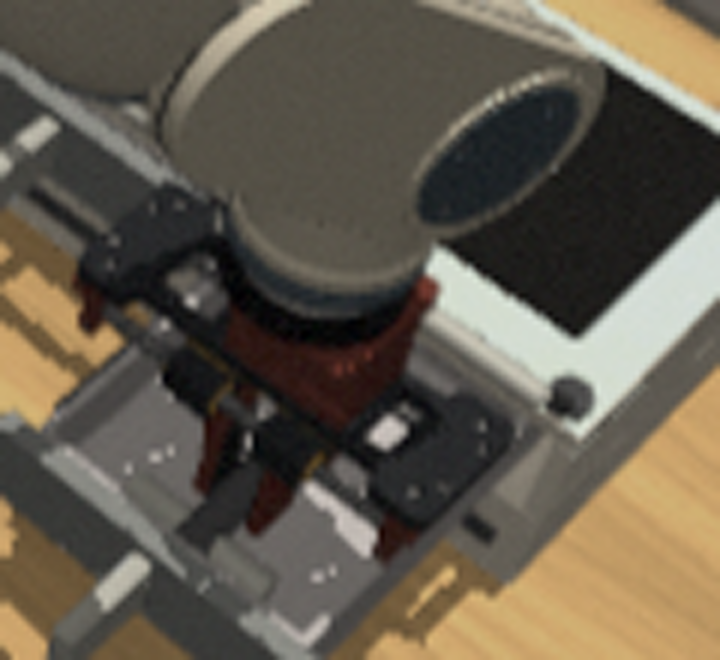

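View pics/wrist14.png

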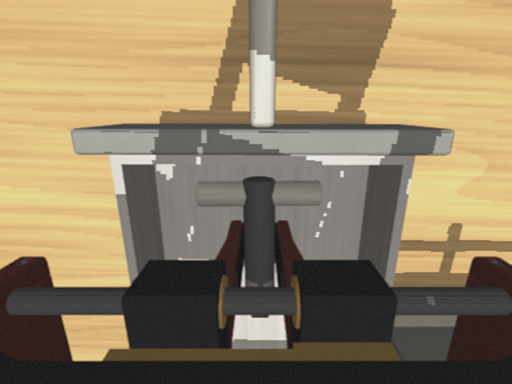

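{"op": "carry_out", "data": {
  "rows": [
    [[0,0,0.001],[0,0,0],1],
    [[0,0,0],[0,0,0],1],
    [[0,0,0],[0,0,0],1],
    [[0,0,0],[0,0,0],1]
  ]
}}

```text
t: 22.63
ee_pos: [647.2, -168.2, 73.7]
orientation: [-0.047, 3.138, -0.001]
ft_force: [1.7, -4.5, 4.8]
width: 19.1
```

{"op": "carry_out", "data": {
  "rows": [
    [[0,0,0.001],[0,0,0],1],
    [[0,0,0],[0,0,0],1],
    [[0,0,0],[0,0,0],1],
    [[0,0,0],[0,0,0],1]
  ]
}}

```text
t: 22.97
ee_pos: [647.4, -168.2, 73.1]
orientation: [-0.047, 3.137, -0.002]
ft_force: [1.3, -2.2, 7.0]
width: 19.2
```

Force is rising and travel slowing, so the key is on the floor at TCP z≈73, as expected. Opening the jaws partway.

{"op": "carry_out", "data": {
  "rows": [
    [[0,0,0],[0,0,0],0.7],
    [[0,0,0],[0,0,0],0.6],
    [[0,0,0],[0,0,0],0.5],
    [[0,0,0],[0,0,0],0.5],
    [[0,0,0],[0,0,0],0.45],
    [[0,0,0],[0,0,0],0.45],
    [[0,0,0],[0,0,0],0.45]
  ]
}}

```text
t: 23.55
ee_pos: [647.0, -168.0, 72.4]
orientation: [-0.047, 3.138, -0.001]
ft_force: [-0.5, -0.2, 0.0]
width: 47.7
```

```bash
python3 - <<'E'
from h import *
o=readout.get_obs(); print(o["moment"].round(2))
delta(chest([-87,-93.5,76]),down(np.pi+YAW))
im=imaging.get_image("wrist"); cv2.imwrite("pics/w15.png",im[:,:,::-1])
E
```

```text
[ 0.02 -0.02 -0.01]
t 23.55 at [ 647.  -168.    72.4] chest [-85.6 -95.2  72.4] F [-0.5 -0.2  0. ] w 47.7
 turn(tool,now) [-0.0006  0.0031  0.0031]  shift mm in target axes [ 1.4  1.7 -3.6]  in current axes [ 1.3  1.7 -3.6]
```

View pics/w15.png

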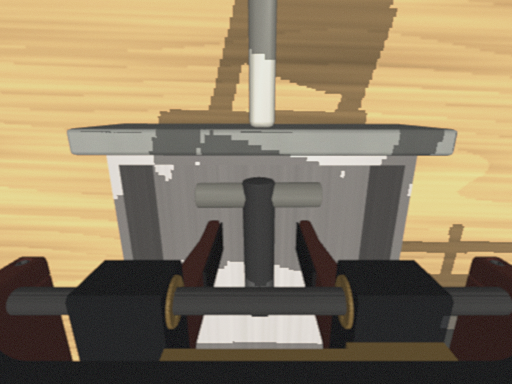

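The key is released and lies still, with the bar at (258,194), and the wrist force is zero. Rise straight up and back away from the chest.

{"op": "carry_out", "data": {
  "rows": [
    [[0,0,-0.005],[0,0,0],0.45],
    [[0,0,-0.015],[0,0,0],0.45],
    [[0,0,-0.025],[0,0,0],0.45],
    [[0,0,-0.03],[0,0,0],0.45],
    [[0,0,-0.03],[0,0,0],0.45],
    [[0.01,0,-0.03],[0,0,0],0.45],
    [[0.03,0,-0.02],[0,0,0],0.45],
    [[0.035,0,0],[0,0,0],0.45],
    [[0.035,0,0],[0,0,0],0.45],
    [[0.035,0.015,0],[0,0,0],0.45],
    [[0.02,0.03,0],[0,0,0],0.45],
    [[0,0.035,0],[0,0,0],0.45]
  ]
}}

```text
t: 24.6
ee_pos: [475.2, -93.4, 228.1]
orientation: [-0.041, 3.139, -0.002]
ft_force: [0.1, 0.4, -0.1]
width: 48.7
```

{"op": "carry_out", "data": {
  "rows": [
    [[0,0.035,0],[0,0,0],0.45],
    [[0,0.035,0],[0,0,0],0.45],
    [[0,0.035,0],[0,0,0],0.45],
    [[0,0.03,0],[0,0,0],0.45],
    [[0,0,0],[0,0,0],0.45],
    [[0,0,0],[0,0,0],0.45]
  ]
}}

```text
t: 25.1
ee_pos: [475.4, 43.1, 228.1]
orientation: [-0.052, 3.136, -0.001]
ft_force: [1.0, -0.9, -0.3]
width: 48.6
```

```bash
python3 - <<'E'
from h import *
delta(chest([-87,-93.5,76]),down(np.pi+YAW))
for n in ("side","top"):
  im=imaging.get_image(n); cv2.imwrite(f"pics/{n}16.png",im[:,:,::-1])
crop("pics/top16.png",270,80,450,220,4,"pics/t16.png")
E
```

```text
t 25.1 at [475.4  43.1 228.1] chest [-251.4  120.5  228.1] F [ 1.  -0.9 -0.3] w 48.6
 turn(tool,now) [-0.001   0.0053  0.0064]  shift mm in target axes [-164.4 -214.   152.1]  in current axes [-162.3 -214.9  153.2]
```

View pics/t16.png

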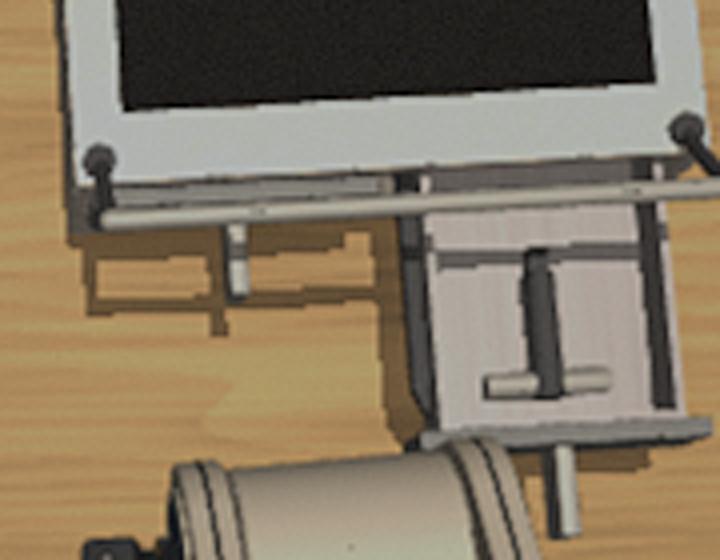

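View pics/side16.png

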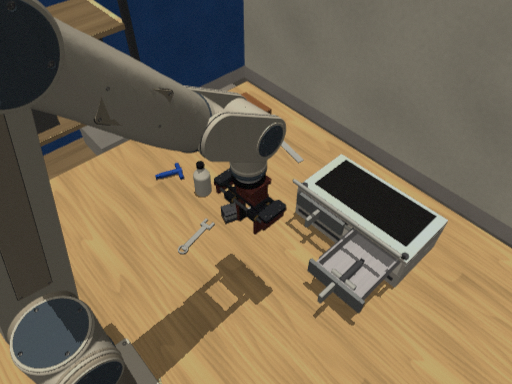

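```bash
python3 - <<'E'
from h import *
f=lambda u,v:(270+u/4-.375,80+v/4-.375)
for n,u,v,z in (("bar",548,383,77),("barL",485,386,77),("barR",610,379,77),("tip",537,249,79),("front inner top L",430,432,114),("R",708,418,114),("Lhandle tip",238,295,108)): print(n,tochest(onz("top",*f(u,v),z)).round(1))
o=readout.get_obs(); print(o["t"],o["ft_force"].round(1))
E
```

```text
bar [-114.6  -94.2   77. ]
barL [-114.5  -55.5   77. ]
barR [-114.1 -132.2   77. ]
tip [-30.8 -94.   79. ]
front inner top L [-146.   -11.3  114. ]
R [-146.2 -176.   114. ]
Lhandle tip [-56.   96.1 108. ]
25.2 [ 0.2 -1.1  0. ]
```

The checks agree: the bar is about 31 mm and the tip about 115 mm behind the front wall, both central in y. The apparent lengths (84 and 77 mm) match a key lying flat. The left handle tip is at -56 (shut), and the right drawer is about 163 mm out. Handing in.

```bash
python3 - <<'E'
from workcell import close_job
print(close_job())
E
```

```text
the job is handed in; nothing more can be done
None
```

The chuck key is lying in the right-hand drawer, which is open, and the left drawer is shut. I handed the job in at about 25 s of the 64 s allowed; no verdict is reported.

**What I did:** I pushed the left drawer home with closed fingers until it met the stop at about 12 N. Then I gripped the right handle under the rail with a 24° lean and pulled the drawer out, straightening the tool on the way. I picked up the dark key (not the blue one), set it down on the drawer floor with the shank along the drawer, released it and backed away.

**Last checks, from the top camera:**
- **Left drawer:** its handle tip is at chest x = -56 mm, against -55 mm when shut.
- **Right drawer:** about 163 mm out.
- **Key:** the cross bar is about 31 mm and the square end about 115 mm behind the front wall. Both are within about 1 mm of the drawer's middle. Lengths measured assuming it lies flat (84 and 77 mm) match the real 85 and 76 mm.
- **Arm:** clear of everything, with about zero wrist force.
- **Bystanders:** the spanner, bottle and blue key look unmoved. The tool-holder was hidden behind the gripper in the last side view, but nothing touched it on the way.

**What didn't go as expected:**
- The 30° lean was out of reach close in: joint 5 hit its lower range limit of 0.11 rad while I lined up on the left handle. I used 15–24° instead.
- While I lowered the key, the wrist showed an upward force of about 8 N some 4 mm earlier than expected, and I did not find the cause. It went to zero on release.
- The right drawer reads about 7 mm further out than when I let go of its handle; it moved while I placed the key, or the first reading was low.

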